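# Fish the stirring paddle out of the condiment station

### The job

The wooden stirring paddle has slipped under the deck of the condiment station and is longer than the open cut-out. First take the yellow divider channel off the cut-out, hang it astride the bar of the utensil rail, along the bar, and let go of it; then get hold of the paddle, tilt it end first up through the cut-out, and finish still holding it in the gripper, completely above the deck with at least 3 cm of air under its lowest point, still and touching nothing else. Leave the closed sauce tubs standing where they are.

Things in the scene. Friction and masses are not known exactly. Their poses are not given: they have to be found in the camera images.
- station: Fixed well, clear walls, white floor, grey metal deck. Origin on the counter under the centre of the deck's cut-out; x roughly away from the robot. Outside x -250..185, y -115..115 mm. Deck top at z 58, 5 mm thick. Cut-out x -105..105, y -90..90. Under the deck: free x -242..177, y -107..107 (more room at the -x end, nearer the robot), z 5 (floor) to 53.
- rail: Fixed utensil rail: a round steel bar, 12 mm diameter, along the rail's own y (roughly away from the robot), axis 160 mm above the counter, 340 mm long; a 14 mm thick post under each end (y -165 and +165) on a foot 90 mm wide along x. Origin on the counter under the middle of the bar.
- rail_top (a point): The top of the rail's bar at its middle, 166 mm above the counter.
- divider: Loose yellow channel, an upside-down U in section (0.2 kg): 220 mm long along its y, 36 wide along its x, 40 high; walls 4, so 28 mm free between the legs, 36 deep inside. Starts lying across the cut-out, its legs' lower edges on the deck. Origin in the middle, level with those edges; z up towards the crown.
- divider_crown (a point): The middle of the underside of the divider's crown (inside the U), 36 mm above its origin: this rests on the bar when it hangs.
- paddle: Loose wooden paddle (0.18 kg), 300 mm long along its x, flat on the well's floor, its middle seen in the cut-out, both ends under the deck. Handle x -150..60, 24 wide, 22 thick; blade x 58..150 (end away from the robot), 56 wide, 12 thick, at mid-thickness of the handle. Origin under mid-length, on the handle's underside; centre of mass within 10 mm of it.
- paddle_blade_end (a point): Middle of the blade's end face, x = +150 mm, 11 mm above the paddle's underside.
- paddle_handle_end (a point): Middle of the handle's end face, x = -150 mm, 11 mm above the paddle's underside.
- tub1: Loose closed sauce tub, orange with a pale lid, 76 mm across, 60 mm high; origin at its base. Stands between station and rail; to be left alone.
- tub2: A second tub like tub1, farther from the robot; to be left alone.
- tub3: A smaller closed sauce tub, 72 mm across, 55 mm high, at the side of the work; to be left alone.
There are look-alikes about, which are no part of the job. There is more than one size of the divider; the one meant has the size given above.

How it is judged:
On the way:
1. the divider hangs astride the rail's bar, let go and at rest (x of divider_crown in the frame of rail between -0.013 and 0.013 m and y of divider_crown in the frame of rail between -0.12 and 0.12 m and z of divider_crown in the frame of rail between 0.158 and 0.176 m and angle between the y axis of divider and the y axis of rail, either way round below 0.3 rad and angle between divider's own z axis and vertical below 0.6 rad and contact force between divider and rail above 0.5 N and contact force between the fingers and divider below 0.1 N and linear speed of divider below 0.05 m/s), for 0.2 s.
At the end, for the whole second after the job is handed in: Divider hangs let go and at rest on the bar (13 mm across, 120 mm along, 0.3 rad yaw, 0.6 rad tilt). Paddle held by the fingers (over 1 N), both ends over 80 mm above the counter, slower than 0.04 m/s, touching neither station, rail, divider nor tubs. Tubs moved under 40 mm (all of step 1 and height (world z) of each of paddle_blade_end, paddle_handle_end above 0.08 m and contact force between the fingers and paddle above 1 N and linear speed of paddle below 0.04 m/s and contact force between paddle and station below 0.1 N and contact force between paddle and rail below 0.1 N and contact force between paddle and divider below 0.1 N and contact force between paddle and tub1 below 0.1 N and contact force between paddle and tub2 below 0.1 N and contact force between paddle and tub3 below 0.1 N and distance of each of tub1, tub2, tub3 from where it was at the start of the episode below 0.04 m); the arm keeps its last pose, push and grip.
It fails at once if a sauce tub is shoved more than 40 mm or tipped over (distance of any of tub1, tub2, tub3 from where it was at the start of the episode above 0.04 m or angle between any of tub1, tub2, tub3's own z axis and vertical above 0.6 rad).
It also fails if it takes over 61 s, if anything falls off the work surface, if the arm or the gripper's body presses on something with over 40 N, if the wrist force passes 120 N, or if a joint passes its speed limit or range.

### The arm

A 6-joint arm with a two-finger parallel gripper is mounted at the origin on the work surface. World frame = base frame: x ahead of the robot, y to its left, z up, the work surface at z = 0. Lengths are in m, angles in rad, forces in N, time in s.
With the tool pointing down it reaches from about 0.35 to 0.775 m from the base axis. Payload 7.3 kg.
Tool frame: the origin (TCP) lies at the very end of the fingers, on their centre line; the grasp point (between the pads) lies 19 mm behind it; z points along the fingers, y is the line along which they close (so a half turn about z gives the same grasp; the last joint's range is limited). The gripper opens to 92 mm and grips with 3 to 60 N. Pads are 19 mm wide; open, the fingers measure 130 mm over their backs; the gripper's body (75 mm by 190 mm) begins 47 mm behind the grasp point.
Start: joints at [-1.485, 0.342, 1.524, -0, 1.275, -0.146], TCP at [0.121, -0.511, 0.227] pointing down, gripper open.
Joint ranges: [-2.53, 2.53], [-0.77, 2.02], [0.04, 2.7], [-1, 4.14], [0.28, 2.66], [-3.11, 3.11]. Speed limits (rad/s): [2.57, 2.57, 3.14, 3.14, 3.14, 3.14].

### API

Orientations are given as [roll, pitch, yaw] about the fixed x, y, z axes, in that order (R = Rz(yaw) Ry(pitch) Rx(roll)).
In Python, from cell import robot gives the robot as it stands.
- The arm moves only by the tool apply_moves, never from a script. Its argument "rows" is a list of rows, each an object with "xyz": the shift along the tool's x, y, z in mm, a list of three; "turn": the turn about the tool's z in rad. A call has 1 to 10 rows; each row shifts and turns the commanded pose from where the row before left it, along the tool's axes as they then stand; what a row does not reach is not made up. A row lasts 1/8 s, in which the tool goes at most 62.5 mm and 10.7 degrees, less where a joint would pass 70% of its speed; a pose out of reach is approached as far as the arm can. A call with a gripper value outside its range is refused whole. "gripper" is the opening, from 0 (shut) to 1 (fully open), set as the call begins (left out, the last holds). The fingers move at their own pace and stop on an object; "newtons" is the grip in N (left out, the last holds). Time passes only in rows, so rows that do not move let the fingers close. It gives the time, the measured TCP pose, the force and the opening at its end, in the units of the state.
- robot.observe(): the state, without advancing time (a new reading comes with each control period).
- robot.read_camera(name): name is "side" or "top" or "wrist"; returns a dict with "frame" (384x512x3 uint8, blue, green, red), "mtx" (3x3 intrinsics, pixels), "R" (3x3) and "t" (3): a world point X has camera coordinates R X + t; the wrist camera has in their place "T_tool_cam" (4x4, takes a point from camera to tool coordinates, whose origin is the TCP and whose axes are the flange's). Camera axes: x right, y down, z forward; pixel columns grow to the right and rows downward; lengths in m; the calibration is good to about 2 mm. A picture is of the moment at which its call begins: read the wrist's pose just before it. There is no depth.
- robot.hand_in(): hands the job in, once; it reports no verdict.
The state is a dict: "time": time; "qpos": joint angles; "qvel": joint speeds; "joint_efforts": joint torques, N m; "tool_pos": TCP position; "tool_rot": TCP orientation; "contact_force": force on the tool from outside, world axes, zero at the start; "torque": the same for the moment, N m; "opening": finger opening in m.
Only numpy, scipy, OpenCV 4.12 (cv2) and the standard library are available. Lean on these libraries where they do the work, as an engineer would, in place of code of your own. Each camera call takes 0.05 s, during which the arm holds its last target. There are 200 camera calls.

## Working session

There is one attempt and no reset: what is moved stays moved. The work goes in short steps, Python scripts to look and compute and a tool call to move; the robot and the scene stay as the last step left them, time stands still between calls to the robot, and variables do not carry over. Pictures are saved under pics/ and viewed, on a budget of 10 in all, crops included, one or two more only if the job needs it, and the job is handed in when it is done.

Besides the shell and the picture viewer there is one more tool, called as name([rows], argument=value, ...), one row to a line, values as JSON. apply_moves: Moves the arm, as the interface text tells. Its arguments: {"type":"object","properties":{"rows":{"type":"array"},"gripper":{"type":"number"},"newtons":{"type":"number"}},"required":["rows"]}

```bash
mkdir -p pics; ls; python3 - <<'E'
from cell import robot
import cv2,pickle,numpy as np
s=robot.observe(); print(s['time'],s['tool_pos'],s['tool_rot'],s['opening'])
d={n:robot.read_camera(n) for n in('side','top','wrist')}
pickle.dump((s,d),open('c0.pkl','wb'))
cv2.imwrite('pics/top0.png',cv2.resize(d['top']['frame'],(800,600)));cv2.imwrite('pics/side0.png',cv2.resize(d['side']['frame'],(800,600)))
for n in('side','top'):print(n,d[n]['mtx'],d[n]['R'],d[n]['t'],-d[n]['R'].T@d[n]['t'])
print(d['wrist']['T_tool_cam'])
E
```

```text
pics
0.0 [ 0.12058421 -0.51054546  0.22602753] [-3.14002726e+00 -2.31237950e-04  2.31813768e-01] 0.09188409920951914
side [[363.5180046    0.         256.28682781]
 [  0.         363.5180046  197.85585053]
 [  0.           0.           1.        ]] [[-0.89448595 -0.44670718 -0.01864348]
 [-0.33374938  0.69488411 -0.63698307]
 [ 0.29749997 -0.56355016 -0.77065232]] [0.46424457 0.21603571 1.10480613] [0.15868224 0.67987527 0.99768763]
top [[385.24302178   0.         254.17209107]
 [  0.         385.24302178 190.95086357]
 [  0.           0.           1.        ]] [[ 0.04149642 -0.99912811  0.00459089]
 [-0.97212743 -0.04143534 -0.23076257]
 [ 0.2307516   0.00511289 -0.97299926]] [0.03023346 0.52546522 1.50598236] [0.16205675 0.04428    1.58643863]
[[ 7.73624309e-04 -9.67024877e-01 -2.54680760e-01  6.83337323e-02]
 [ 9.99999223e-01  4.99130898e-04  1.14241733e-03  1.11960216e-04]
 [-9.77626940e-04 -2.54681445e-01  9.67024511e-01 -1.57561843e-01]
 [ 0.00000000e+00  0.00000000e+00  0.00000000e+00  1.00000000e+00]]
```

View pics/top0.png

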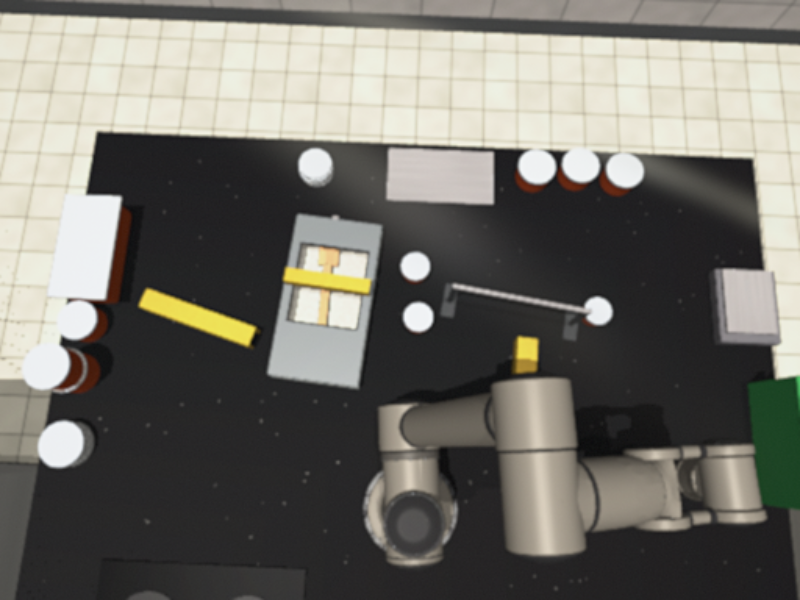

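View pics/side0.png

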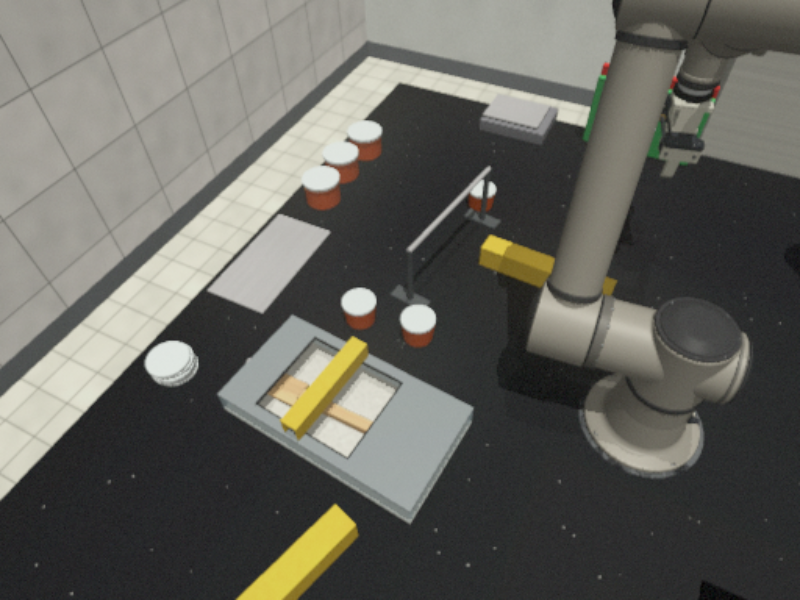

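Top view: there are three yellow channels. They are at (328,280) across the cut-out, (198,318) loose on the left, and (525,355) by the arm. The one on the cut-out fits the description by place. I'll measure all three lengths and enlarge it.

```bash
cat > h.py <<'E'
import numpy as np,cv2
def cam(d,s=None):
    if 'R' in d: return d['mtx'],d['R'],d['t']
    from scipy.spatial.transform import Rotation as Ro
    T=np.eye(4);T[:3,:3]=Ro.from_euler('xyz',s['tool_rot']).as_matrix();T[:3,3]=s['tool_pos']
    W=np.linalg.inv(T@d['T_tool_cam']);return d['mtx'],W[:3,:3],W[:3,3]
def ray(c,px,z):
    K,R,t=c;px=np.atleast_2d(np.asarray(px,float))
    v=(np.linalg.inv(K)@np.c_[px,np.ones(len(px))].T).T@R;o=-R.T@t
    return o+v*((z-o[2])/v[:,2])[:,None]
def tri(cs,ps):
    A=[];b=[]
    for (K,R,t),p in zip(cs,ps):
        P=K@np.c_[R,t]
        for i in(0,1):
            r=p[i]*P[2]-P[i];A.append(r[:3]);b.append(-r[3])
    return np.linalg.lstsq(np.array(A),np.array(b),rcond=None)[0]
def proj(c,X):
    K,R,t=c;q=np.atleast_2d(X)@R.T+t;q=q@K.T;return q[:,:2]/q[:,2:]
def blobs(m,amin=60):
    cs,_=cv2.findContours(m.astype(np.uint8),cv2.RETR_EXTERNAL,cv2.CHAIN_APPROX_NONE)
    return [c[:,0] for c in cs if cv2.contourArea(c)>amin]
def rect(c,px,z):
    P=ray(c,px,z)[:,:2]*1000;return cv2.minAreaRect(P.astype(np.float32))
def hsv(f): return cv2.cvtColor(f,cv2.COLOR_BGR2HSV)
E
python3 - <<'E'
from h import *
import pickle
s,d=pickle.load(open('c0.pkl','rb'))
for n in('top','side'):
    c=cam(d[n]);f=d[n]['frame'];H=hsv(f)
    y=(H[...,0]>22)&(H[...,0]<35)&(H[...,1]>150)&(H[...,2]>60)
    for b in blobs(y):
        print(n,'yellow',b.mean(0).round(),'V',int(H[b[:,1],b[:,0],2].mean()),[np.round(q,1) for q in rect(c,b,.098)], [np.round(q,1) for q in rect(c,b,.04)][:2])
    g=(H[...,1]<60)&(H[...,2]>110)&(H[...,2]<185)
    for b in blobs(g,1500): 
        r=rect(c,b,.058);print(n,'grey',b.mean(0).round(),[np.round(q,1) for q in r])
    w=(H[...,1]<40)&(H[...,2]>215)
    for b in blobs(w,150): print(n,'white',b.mean(0).round(),rect(c,b,.06)[:2])
    print(H[int(300*.64),int(320*.64)],H[230,190])
t=d['top']['frame'][110:270,160:400];sd=d['side']['frame'][90:330,120:360]
cv2.imwrite('pics/crop1.png',np.vstack([cv2.resize(t,(450,300),interpolation=2),cv2.resize(sd[110:],(450,244),interpolation=2)]))
cv2.imwrite('pics/crop_top.png',cv2.resize(t,(800,533),interpolation=2))
E
```

```text
top yellow [337. 223.] V 176 [array([ 401.8, -274.2]), array([55. , 58.3]), np.float64(84.6)] [array([ 411.1, -286.6]), array([57.1, 60.5])]
top yellow [126. 203.] V 130 [array([447.1, 555.2]), array([307.8,  58.2]), np.float64(72.8)] [array([458.3, 575.1]), array([319.8,  60.4])]
top yellow [208. 180.] V 196 [array([554.2, 237. ]), array([221.6,  37.9]), np.float64(83.3)] [array([569.5, 244.5]), array([230.2,  39.4])]
top grey [350. 321.] [array([  35.4, -340.7]), array([239.5, 210.7]), np.float64(4.7)]
top grey [411. 313.] [array([  71. , -551.3]), array([188.5, 226.6]), np.float64(5.0)]
top grey [342. 265.] [array([ 245.1, -303.8]), array([174.2, 182.2]), np.float64(4.5)]
top grey [203. 212.] [array([421.2, 247.9]), array([234.5, 244.3]), np.float64(84.4)]
top grey [282. 112.] [array([876.4, -48.4]), array([292.1, 158.4]), np.float64(89.9)]
top grey [284.   5.] [array([1388.1,  -32.6]), array([  96., 2141.]), np.float64(2.6)]
top white [ 38. 284.] ((122.8955307006836, 864.982177734375), (105.4493408203125, 102.81839752197266))
top white [267. 202.] ((478.5765686035156, -3.49727630
[... 2980 characters left out ...]
72), (70.10598754882812, 66.00462341308594))
side white [125. 163.] ((1031.5841064453125, 52.18046569824219), (67.06980895996094, 64.71293640136719))
side white [138. 149.] ((1031.5301513671875, -25.579700469970703), (66.85074615478516, 64.29461669921875))
side white [162. 126.] ((1031.900146484375, -181.47116088867188), (68.7011489868164, 67.28445434570312))
side white [203. 113.] ((925.2486572265625, -321.195556640625), (108.1336441040039, 93.77079010009766))
side white [214.  96.] ((935.4951782226562, -456.1864013671875), (105.17630767822266, 133.23670959472656))
side white [232.  83.] ((921.8436279296875, -565.67626953125), (88.11282348632812, 99.78204345703125))
[ 0  9 54] [ 26  17 106]
```

View pics/crop_top.png

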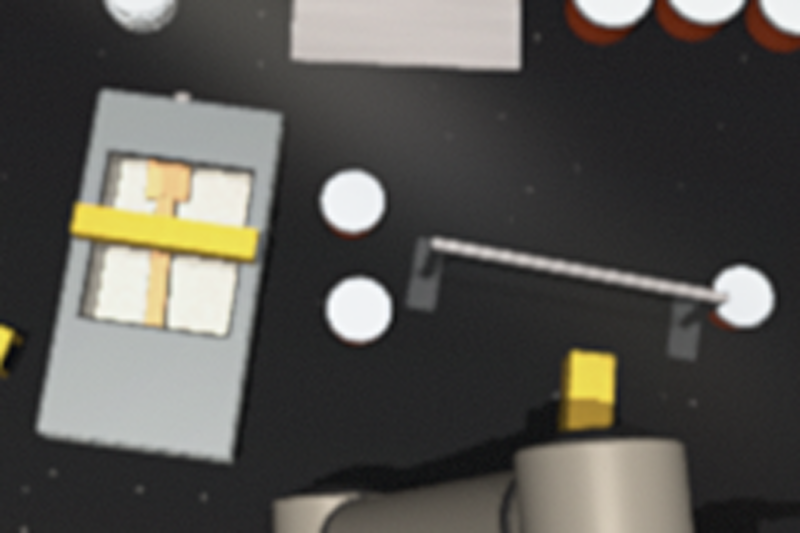

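The enlarged crop shows the yellow channel across the cut-out at crop px (165,232). It measures 222 x 38 mm, which matches the divider. The left one is about 308 mm long and the one by the arm is too wide and lies elsewhere, so both are look-alikes. The bar ends are at crop px (432,243) and (725,297).

```bash
python3 - <<'E'
from h import *
import pickle
s,d=pickle.load(open('c0.pkl','rb'))
c=cam(d['top']);cs=cam(d['side']);full=lambda p:np.array(p)*0.3+[160,110]
L,Rr=full([432,243]),full([725,297])
a,b=ray(c,[L,Rr],.16);print('bar z.16',a,b,np.linalg.norm(a-b),'mid',(a+b)/2,np.degrees(np.arctan2(*(a-b)[1::-1])))
print('tri',tri([c,cs],[L,np.array([410,249])*.64]),tri([c,cs],[Rr,np.array([490,170])*.64]))
for n,P in(('cut',[[110,153],[254,172],[228,336],[82,318]]),('deck',[[100,90],[283,114],[234,463],[38,432]])):
    q=ray(c,full(P),.058)*1000;print(n,q.round()[:,:2].tolist(),q.mean(0).round(1),[round(float(np.linalg.norm(q[i]-q[i-1]))) for i in range(4)],np.degrees(np.arctan2(*((q[0]+q[1]-q[2]-q[3])[1::-1]))))
H=hsv(d['top']['frame']);w=(H[...,0]>8)&(H[...,0]<24)&(H[...,1]>60)&(H[...,2]>120);w[:,:180]=0;w[:150]=0;w[215:]=0;w[:,240:]=0
for bb in blobs(w,20): print(bb.mean(0),bb.min(0),bb.max(0))
print('paddle',ray(c,full([[168,202],[157,322],[163,262]]),.022)*1000)
# divider end midpoints on crown by bright yellow
f=d['top']['frame'];y=(H[...,0]>22)&(H[...,0]<35)&(H[...,1]>150)&(H[...,2]>200);bb=[q for q in blobs(y,200)if abs(q[:,0].mean()-208)<15]
for q in bb: print('bright',rect(c,q,.098))
E
```

```text
bar z.16 [ 0.53774651 -0.08233895  0.16      ] [ 0.48852727 -0.41680138  0.16      ] 0.33806456294197085 mid [ 0.51313689 -0.24957016  0.16      ] 81.62848157636506
tri [ 0.53524033 -0.08194387  0.16630139] [ 0.48717967 -0.41889747  0.15418529]
cut [[664.0, 313.0], [646.0, 132.0], [438.0, 153.0], [453.0, 331.0]] [550.2 232.1  58. ] [212, 182, 209, 179] -5.179027529873721
deck [[746.0, 332.0], [724.0, 100.0], [286.0, 137.0], [313.0, 371.0]] [517.6 235.   58. ] [435, 234, 440, 236] -5.000922837511595
[206.17460317 193.79365079] [200 183] [210 207]
[209.71186441 164.94915254] [204 158] [217 174]
paddle [[613.47288399 240.9062643   22.        ]
 [458.40004347 244.04376914  22.        ]
 [535.10161273 241.86675854  22.        ]]
bright ((556.7444458007812, 234.7098846435547), (217.69772338867188, 33.866737365722656), 83.83934783935547)
```

apply_moves([
  {"xyz": [53.6, -20.9, -3], "turn": 0},
  {"xyz": [53.6, -20.9, -3], "turn": 0},
  {"xyz": [53.6, -20.9, -3], "turn": 0},
  {"xyz": [53.6, -20.9, -3], "turn": 0},
  {"xyz": [53.6, -20.9, -3], "turn": 0},
  {"xyz": [53.6, -20.9, -3], "turn": 0},
  {"xyz": [53.6, -20.9, -3], "turn": 0},
  {"xyz": [53.6, -20.9, -3], "turn": 0},
], gripper=1)

```text
time: 1.15
tool_pos: [0.5009, -0.2484, 0.2506]
tool_rot: [-3.142, 0.0, 0.232]
contact_force: [0.5, -1.2, 0.4]
opening: 0.0918
```

apply_moves([
  {"xyz": [18.4, -51.1, 0], "turn": 0},
  {"xyz": [18.4, -51.1, 0], "turn": 0},
  {"xyz": [18.4, -51.1, 0], "turn": 0},
  {"xyz": [18.4, -51.1, 0], "turn": 0},
  {"xyz": [18.4, -51.1, 0], "turn": 0},
  {"xyz": [18.4, -51.1, 0], "turn": 0},
  {"xyz": [18.4, -51.1, 0], "turn": 0},
  {"xyz": [18.4, -51.1, 0], "turn": 0},
  {"xyz": [18.4, -51.1, 0], "turn": 0},
])

```text
time: 2.28
tool_pos: [0.5549, 0.2377, 0.2504]
tool_rot: [3.141, 0.001, 0.232]
contact_force: [1.0, -0.2, -0.3]
opening: 0.0919
```

apply_moves([
  {"xyz": [0, 0, 0], "turn": -0.175},
  {"xyz": [0, 0, 0], "turn": -0.175},
  {"xyz": [0, 0, 0], "turn": -0.175},
  {"xyz": [0, 0, 0], "turn": -0.175},
  {"xyz": [0, 0, 0], "turn": -0.175},
  {"xyz": [0, 0, 0], "turn": -0.175},
  {"xyz": [0, 0, 0], "turn": -0.175},
  {"xyz": [0, 0, 0], "turn": 0},
])

```text
time: 3.28
tool_pos: [0.5549, 0.2358, 0.2503]
tool_rot: [-3.141, 0.0, 1.455]
contact_force: [0.1, -0.2, -0.3]
opening: 0.0916
```

```bash
cat > w.py <<'E'
from h import *
from cell import robot
import sys,pickle
s=robot.observe();d=robot.read_camera('wrist');pickle.dump((s,d),open(sys.argv[1]+'.pkl','wb'))
cv2.imwrite('pics/%s.png'%sys.argv[1],d['frame']);print(s['tool_pos'],s['tool_rot'])
E
python3 w.py w1; python3 - <<'E'
from h import *
import pickle
s,d=pickle.load(open('w1.pkl','rb'));c=cam(d,s);H=hsv(d['frame'])
y=(H[...,0]>22)&(H[...,0]<35)&(H[...,1]>150)&(H[...,2]>60)
for b in blobs(y,200):print(b.min(0),b.max(0),rect(c,b,.098))
E
```

```text
[0.5549206  0.23584899 0.25030316] [-3.14087787e+00  4.14975519e-04  1.45523815e+00]
[65  0] [111   9] ((430.2794494628906, 409.34906005859375), (7.015348434448242, 40.168766021728516), 83.42191314697266)
```

View pics/w1.png

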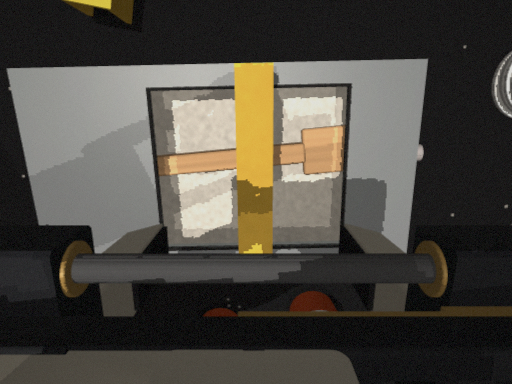

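The wrist view shows the divider at columns 236–273, between the fingers. The paddle handle runs from (157,165) to (304,152), and the blade root is at column 304. The cut-out corners are about (150,88), (350,84), (345,248) and (162,248).

```bash
python3 - <<'E'
from h import *
import pickle
s,d=pickle.load(open('w1.pkl','rb'));c=cam(d,s);H=hsv(d['frame'])
for r in(75,120,160,200): print(r,H[r,254])
for r in (75,100,130,160,200,235):
    h=H[r];m=np.where((h[:,0]>=18)&(h[:,0]<35)&(h[:,1]>200))[0];m=m[(m>225)&(m<285)]
    if len(m): print(r,m.min(),m.max(),(ray(c,[[m.min(),r],[m.max()+1,r]],.098)*1000).round(1)[:,:2].tolist())
print('divend',ray(c,[[254.5,64]],.098)*1000)
print('cut',(ray(c,[[150,88],[350,84],[345,248],[162,248]],.058)*1000).round(1)[:,:2].tolist())
print('handle',(ray(c,[[159,156.5],[159,175],[300,143.5],[300,162]],.027)*1000).round(1)[:,:2].tolist())
print('blade',(ray(c,[[304,129],[304,174.5],[342,126],[342,172]],.022)*1000).round(1)[:,:2].tolist())
E
```

```text
75 [ 22 178 221]
120 [ 22 175 223]
160 [ 22 175 224]
200 [ 21 185 116]
divend [[568.85183758 344.60045612  98.        ]]
cut [[458.0, 339.1], [666.7, 319.1], [653.9, 133.5], [436.4, 158.6]]
handle [[444.0, 263.8], [439.7, 241.5], [614.1, 259.9], [612.4, 237.7]]
blade [[620.9, 275.9], [616.8, 220.7], [666.1, 274.2], [663.7, 218.4]]
```

apply_moves([
  {"xyz": [0, 1.5, 45], "turn": 0},
  {"xyz": [0, 0, 45], "turn": 0},
  {"xyz": [0, 0, 45], "turn": 0},
  {"xyz": [0, 0, 30], "turn": 0},
  {"xyz": [0, 0, 20], "turn": 0},
  {"xyz": [0, 0, 0], "turn": 0},
])

```text
time: 4.08
tool_pos: [0.5555, 0.2353, 0.064]
tool_rot: [-3.138, 0.002, 1.454]
contact_force: [0.5, -0.2, -0.1]
opening: 0.0918
```

apply_moves([
  {"xyz": [0, 0, 0], "turn": 0},
  {"xyz": [0, 0, 0], "turn": 0},
  {"xyz": [0, 0, 0], "turn": 0},
  {"xyz": [0, 0, 0], "turn": 0},
  {"xyz": [0, 0, 0], "turn": 0},
  {"xyz": [0, 0, 0], "turn": 0},
], gripper=0, newtons=25)

```text
time: 4.82
tool_pos: [0.5565, 0.2357, 0.0657]
tool_rot: [-3.142, 0.0, 1.457]
contact_force: [-2.8, 1.4, 1.1]
opening: 0.0362
```

apply_moves([
  {"xyz": [0, 0, -25], "turn": 0},
  {"xyz": [0, 0, -50], "turn": 0},
  {"xyz": [0, 0, -50], "turn": 0},
  {"xyz": [0, 0, -40], "turn": 0},
])

```text
time: 5.32
tool_pos: [0.5565, 0.2357, 0.2324]
tool_rot: [3.141, -0.0, 1.457]
contact_force: [0.7, -0.4, -1.9]
opening: 0.0358
```

apply_moves([
  {"xyz": [-30, 1, 0], "turn": 0},
  {"xyz": [-50, 1, 0], "turn": 0},
  {"xyz": [-50, 1, 0], "turn": 0},
  {"xyz": [-50, 1, 0], "turn": 0},
  {"xyz": [-50, 1, 0], "turn": 0},
  {"xyz": [-50, 1, 0], "turn": 0},
  {"xyz": [-50, 1, 0], "turn": 0},
  {"xyz": [-50, 1, 0], "turn": 0},
  {"xyz": [-50, 1, 0], "turn": 0},
  {"xyz": [-57, 3, 0], "turn": 0.033},
])

```text
time: 6.58
tool_pos: [0.5125, -0.2506, 0.2303]
tool_rot: [-3.141, -0.001, 1.424]
contact_force: [0.6, -0.2, -3.1]
opening: 0.0359
```

```bash
python3 w.py w2; python3 - <<'E'
from cell import robot
import cv2,pickle
s=robot.observe();d={n:robot.read_camera(n) for n in('top','side')};pickle.dump((s,d),open('c2.pkl','wb'))
t=d['top']['frame'][160:230,260:400];u=d['side']['frame'][80:220,220:360]
import numpy as np
w=cv2.imread('pics/w2.png')
cv2.imwrite('pics/m2.png',np.hstack([np.vstack([cv2.resize(t,(400,200),interpolation=2),cv2.resize(u,(400,400),interpolation=2)]),cv2.resize(w,(400,300)).repeat(2,0)]))
E
```

```text
[ 0.51251775 -0.25058464  0.23029801] [-3.14076397e+00 -6.53219938e-04  1.42355152e+00]
```

View pics/m2.png

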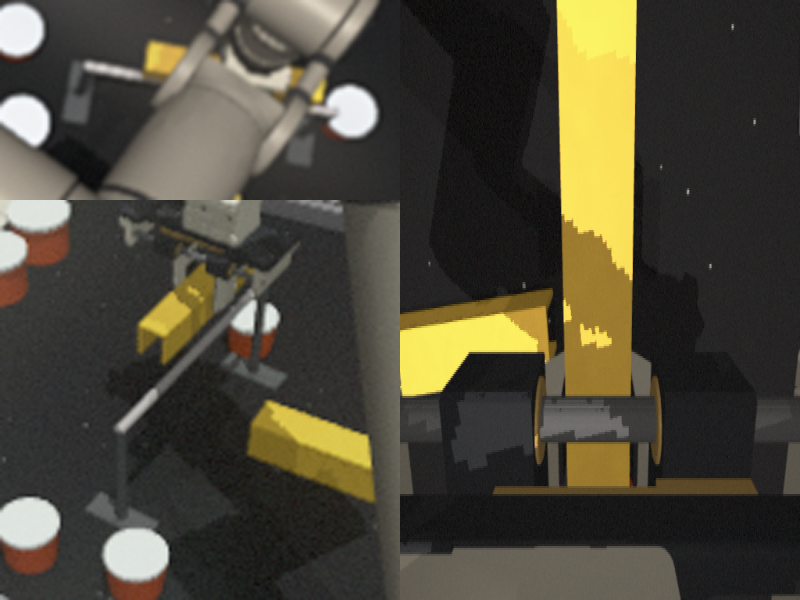

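The side view shows the divider level above the bar and parallel to it. Before lowering, I'll refine the bar line with sub-pixel fits in both fixed views.

```bash
python3 - <<'E'
from h import *
import pickle
s,d=pickle.load(open('c0.pkl','rb'))
for n,P in(('top',((.5377,-.0823,.16),(.4885,-.4168,.16))),('side',((.5377,-.0823,.16),(.4885,-.4168,.16)))):
    c=cam(d[n]);g=cv2.cvtColor(d[n]['frame'],cv2.COLOR_BGR2GRAY).astype(float)
    a,b=proj(c,np.array(P));out=[]
    nn=np.array([-(b-a)[1],(b-a)[0]]);nn/=np.linalg.norm(nn)
    for f in np.linspace(.1,.8,29):
        p=a+f*(b-a);o=np.linspace(-5,5,41);q=(p+o[:,None]*nn).astype(np.float32)
        v=cv2.remap(g.astype(np.float32),q[None,:,0].copy(),q[None,:,1].copy(),1)[0];v=np.clip(v-np.percentile(v,40)-15,0,None)
        out.append(p+nn*(v*o).sum()/v.sum())
    vx,vy,x0,y0=cv2.fitLine(np.array(out,np.float32),cv2.DIST_HUBER,0,.01,.01).ravel()
    r=np.abs((np.array(out)-[x0,y0])@[-vy,vx]);
    X=ray(c,[[x0-20*vx,y0-20*vy],[x0+20*vx,y0+20*vy]],.16)
    k=(X[1]-X[0])/(X[1]-X[0])[1];print(n,'resid',r.max(),[ (y,(X[0]+k*(y-X[0][1]))[0].round(4)) for y in(-.1,-.25,-.4)],np.degrees(np.arctan2(1,k[0])))
# divider centre in wrist and side views
s,d=pickle.load(open('w2.pkl','rb'));c=cam(d,s)
zc=s['tool_pos'][2]+.0323
H=hsv(d['frame'])
for r in(20,60,100,140):
    m=np.where((H[r,:,0]>=18)&(H[r,:,0]<35)&(H[r,:,1]>120)&(H[r,:,2]>80))[0];m=m[(m>180)&(m<330)]
    X=ray(c,[[m.min(),r],[m.max()+1,r]],zc);print(r,m.min(),m.max(),X.mean(0).round(4),np.linalg.norm(X[1]-X[0]).round(4))
E
```

```text
top resid 0.0758027571529751 [(-0.1, np.float64(0.5371)), (-0.25, np.float64(0.5144)), (-0.4, np.float64(0.4917))] 81.39481778835321
side resid 3.774578405671665 [(-0.1, np.float64(0.5375)), (-0.25, np.float64(0.5144)), (-0.4, np.float64(0.4913))] 81.25385512198272
20 201 302 [ 0.5268 -0.152   0.2626] 0.0364
60 203 301 [ 0.5251 -0.1651  0.2626] 0.0364
100 204 299 [ 0.5228 -0.1791  0.2626] 0.0364
140 207 298 [ 0.521  -0.194   0.2626] 0.036
```

apply_moves([
  {"xyz": [0, 1.5, 20], "turn": 0.012},
  {"xyz": [0, 0, 30], "turn": 0},
  {"xyz": [0, 0, 20], "turn": 0},
  {"xyz": [0, 0, 12], "turn": 0},
  {"xyz": [0, 0, 7], "turn": 0},
  {"xyz": [0, 0, 0], "turn": 0},
  {"xyz": [0, 0, 0], "turn": 0},
])

```text
time: 7.6
tool_pos: [0.515, -0.2499, 0.1425]
tool_rot: [3.14, 0.001, 1.412]
contact_force: [0.3, 0.4, -3.2]
opening: 0.0357
```

apply_moves([
  {"xyz": [0, 0, 3], "turn": 0},
  {"xyz": [0, 0, 2], "turn": 0},
  {"xyz": [0, 0, 0], "turn": 0},
])

```text
time: 7.98
tool_pos: [0.5147, -0.2498, 0.1376]
tool_rot: [3.141, 0.001, 1.412]
contact_force: [-1.5, 0.8, 5.1]
opening: 0.036
```

Contact: the vertical force rose by about 8 N, at the height expected for crown-on-bar (TCP 0.1377). I'll release gently now.

apply_moves([
  {"xyz": [0, 0, 0], "turn": 0},
  {"xyz": [0, 0, 0], "turn": 0},
  {"xyz": [0, 0, 0], "turn": 0},
  {"xyz": [0, 0, 0], "turn": 0},
  {"xyz": [0, 0, 0], "turn": 0},
], gripper=0.8)

```text
time: 8.6
tool_pos: [0.5146, -0.2497, 0.1366]
tool_rot: [-3.142, 0.0, 1.412]
contact_force: [0.2, 0.9, -0.2]
opening: 0.0729
```

apply_moves([
  {"xyz": [0, 0, -20], "turn": 0},
  {"xyz": [0, 0, -40], "turn": 0},
  {"xyz": [0, 0, -40], "turn": 0},
  {"xyz": [0, 0, 0], "turn": 0},
])

```text
time: 9.1
tool_pos: [0.516, -0.2505, 0.2402]
tool_rot: [3.135, 0.003, 1.412]
contact_force: [0.3, -0.3, -0.1]
opening: 0.0736
```

```bash
python3 w.py w3; python3 - <<'E'
from cell import robot
import cv2,pickle
s=robot.observe();d={n:robot.read_camera(n) for n in('top','side')};pickle.dump((s,d),open('c3.pkl','wb'))
u=d['side']['frame'][80:220,220:360]
import numpy as np
w=cv2.imread('pics/w3.png')
cv2.imwrite('pics/m3.png',np.hstack([cv2.resize(u,(400,400),interpolation=2),cv2.resize(w,(400,400))]))
E
```

```text
[ 0.5159683  -0.25053321  0.24022782] [3.13511139e+00 2.96953659e-03 1.41186356e+00]
```

View pics/m3.png

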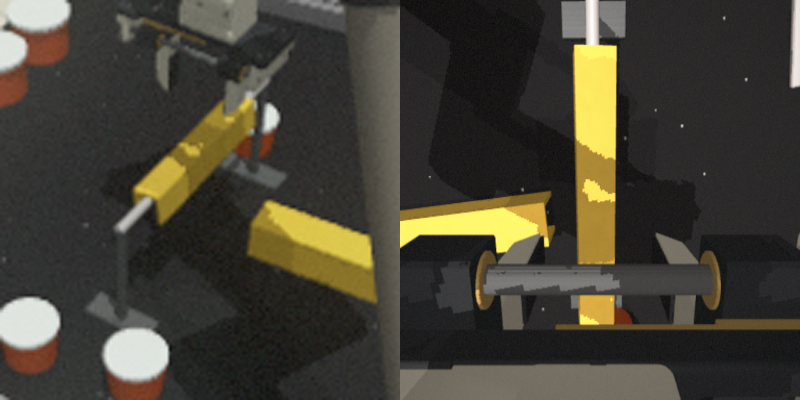

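The divider hangs astride the bar in both views: on the side crop around (195,160), and centred on the bar line in the wrist view. Next I go over the paddle.

apply_moves([
  {"xyz": [40, -0.6, 0], "turn": 0},
  {"xyz": [51.4, -0.6, 0], "turn": 0},
  {"xyz": [51.4, -0.6, 0], "turn": 0},
  {"xyz": [51.4, -0.6, 0], "turn": 0},
  {"xyz": [51.4, -0.6, 0], "turn": 0},
  {"xyz": [51.4, -0.6, 0], "turn": 0},
  {"xyz": [51.4, -0.6, 0], "turn": 0},
  {"xyz": [51.4, -0.6, 0], "turn": 0},
  {"xyz": [51.4, -0.6, 0], "turn": 0},
  {"xyz": [51.4, -0.6, 0], "turn": 0},
], gripper=1)

```text
time: 10.5
tool_pos: [0.5877, 0.249, 0.2349]
tool_rot: [-3.139, 0.001, 1.412]
contact_force: [0.9, -0.1, 0.2]
opening: 0.0917
```

apply_moves([
  {"xyz": [0, 0, 0], "turn": 0.18},
  {"xyz": [0, 0, 0], "turn": 0.18},
  {"xyz": [0, 0, 0], "turn": 0.18},
  {"xyz": [0, 0, 0], "turn": 0.18},
  {"xyz": [0, 0, 0], "turn": 0.18},
  {"xyz": [0, 0, 0], "turn": 0.18},
  {"xyz": [0, 0, 0], "turn": 0.18},
  {"xyz": [0, 0, 0], "turn": 0.175},
  {"xyz": [0, 0, 0], "turn": 0},
])

```text
time: 11.62
tool_pos: [0.5877, 0.2473, 0.2351]
tool_rot: [3.141, 0.003, -0.022]
contact_force: [-1.4, 1.3, -0.5]
opening: 0.0919
```

```bash
python3 w.py w4
```

```text
[0.58771248 0.24734416 0.235051  ] [ 3.14066941e+00  2.71741520e-03 -2.17025714e-02]
```

View pics/w4.png

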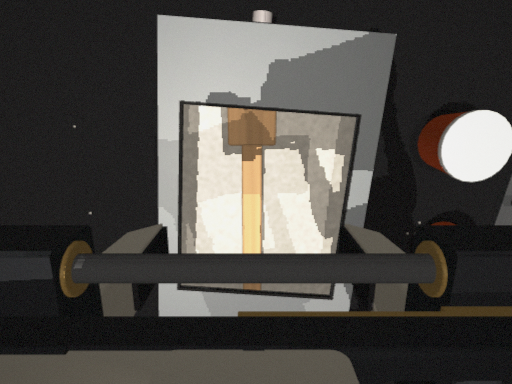

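The wrist view shows the blade's visible part at (228–276, 110–146), with its root at row 146. The handle runs along columns 242–264 down to row 250. The cut-out corners are at (181,102), (360,115), (332,297) and (178,288).

```bash
python3 - <<'E'
from h import *
import pickle
s,d=pickle.load(open('w4.pkl','rb'));c=cam(d,s)
q=ray(c,[[181,102],[360,115],[332,297],[178,288]],.058)*1000;print('cut',q.round(1)[:,:2].tolist(),q.mean(0))
print('handle',(ray(c,[[242,150],[264,150],[242,245],[262.5,245]],.027)*1000).round(1)[:,:2].tolist())
print('blade',(ray(c,[[228,144],[276,146],[252,145.5]],.022)*1000).round(1)[:,:2].tolist())
E
```

```text
cut [[666.4, 318.3], [649.8, 135.9], [438.9, 155.5], [455.1, 338.6]] [552.52350917 237.06608734  58.        ]
handle [[612.8, 259.0], [612.3, 233.7], [494.7, 262.5], [494.2, 237.0]]
blade [[619.5, 275.2], [616.0, 219.5], [617.2, 247.4]]
```

apply_moves([
  {"xyz": [0, 0, 50], "turn": 0},
  {"xyz": [0, 0, 50], "turn": 0},
  {"xyz": [0, 0, 50], "turn": 0},
  {"xyz": [0, 0, 40], "turn": 0},
  {"xyz": [0, 0, 22], "turn": 0},
  {"xyz": [0, 0, 8], "turn": 0},
  {"xyz": [0, 0, 4], "turn": 0},
  {"xyz": [0, 0, 0], "turn": 0},
])

```text
time: 12.68
tool_pos: [0.5887, 0.2476, 0.0134]
tool_rot: [-3.141, -0.001, -0.022]
contact_force: [0.3, -0.1, 0.5]
opening: 0.0917
```

apply_moves([
  {"xyz": [0, 0, 0], "turn": 0},
  {"xyz": [0, 0, 0], "turn": 0},
  {"xyz": [0, 0, 0], "turn": 0},
  {"xyz": [0, 0, 0], "turn": 0},
  {"xyz": [0, 0, 0], "turn": 0},
  {"xyz": [0, 0, 0], "turn": 0},
], gripper=0, newtons=20)

```text
time: 13.42
tool_pos: [0.5882, 0.2475, 0.0127]
tool_rot: [3.141, 0.0, -0.023]
contact_force: [1.1, -1.1, -0.4]
opening: 0.0366
```

apply_moves([
  {"xyz": [0, 0, 0], "turn": 0},
  {"xyz": [0, 0, 0], "turn": 0},
  {"xyz": [0, 0, 0], "turn": 0},
])

```text
time: 13.8
tool_pos: [0.5882, 0.2475, 0.0127]
tool_rot: [3.142, -0.0, -0.023]
contact_force: [0.6, 1.2, 0.4]
opening: 0.0233
```

apply_moves([
  {"xyz": [-10, 0, -1], "turn": 0},
  {"xyz": [-18, 0, 0], "turn": 0},
  {"xyz": [-18, 0, 0], "turn": 0},
  {"xyz": [-18, 0, 0], "turn": 0},
  {"xyz": [-14, 0, 0], "turn": 0},
  {"xyz": [-6, 0, 0], "turn": 0},
  {"xyz": [0, 0, 0], "turn": 0},
])

```text
time: 14.68
tool_pos: [0.5039, 0.2495, 0.0138]
tool_rot: [3.141, 0.0, -0.023]
contact_force: [0.1, 0.3, -2.1]
opening: 0.024
```

apply_moves([
  {"xyz": [0, 0, 1.5], "turn": 0},
  {"xyz": [0, 0, 0], "turn": 0},
  {"xyz": [0, 0, 0], "turn": 0},
  {"xyz": [0, 0, 0], "turn": 0},
  {"xyz": [0, 0, 0], "turn": 0},
  {"xyz": [0, 0, 0], "turn": 0},
  {"xyz": [0, 0, 0], "turn": 0},
], gripper=1)

```text
time: 15.55
tool_pos: [0.5042, 0.2494, 0.0122]
tool_rot: [3.141, -0.0, -0.023]
contact_force: [0.9, -0.5, -0.1]
opening: 0.0886
```

apply_moves([
  {"xyz": [0, 0, -50], "turn": 0},
  {"xyz": [0, 0, -60], "turn": 0},
  {"xyz": [0, 0, -60], "turn": 0},
  {"xyz": [0, 0, -50], "turn": 0},
  {"xyz": [0, 0, 0], "turn": 0},
])

```text
time: 16.18
tool_pos: [0.5062, 0.2502, 0.2369]
tool_rot: [-3.138, -0.009, -0.023]
contact_force: [0.6, -0.1, -0.5]
opening: 0.0918
```

```bash
python3 w.py w5
```

```text
[0.50616258 0.25017484 0.2368647 ] [-3.1384764  -0.00883782 -0.02309812]
```

View pics/w5.png

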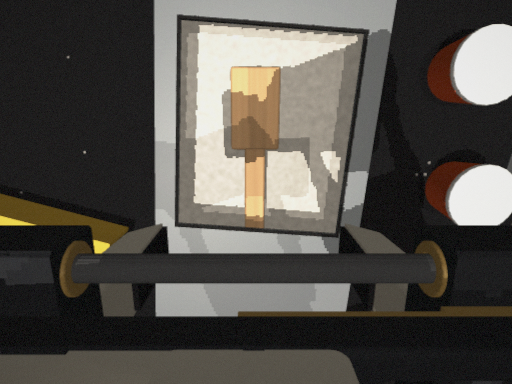

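The whole blade now shows in the cut-out, at (231–280, 67–150), with its end clear of the deck edge.

```bash
python3 - <<'E'
from h import *
import pickle
s,d=pickle.load(open('w5.pkl','rb'));c=cam(d,s)
print('blade end L R, root L R',(ray(c,[[231,67],[280,67.5],[231.5,149],[279,150]],.022)*1000).round(1)[:,:2].tolist())
q=ray(c,[[179,17],[367,31],[338,236],[178,226]],.058)*1000;print('cut',q.round(1)[:,:2].tolist(),q.mean(0))
E
```

```text
blade end L R, root L R [[624.4, 272.2], [622.6, 218.2], [534.4, 275.1], [532.0, 219.5]]
cut [[665.5, 318.1], [649.1, 136.6], [437.2, 155.5], [453.1, 336.2]] [551.24576697 236.59595813  58.        ]
```

apply_moves([
  {"xyz": [48.5, 0.8, 0], "turn": 0},
  {"xyz": [49, 0.8, 10], "turn": 0},
  {"xyz": [0, 0, 50], "turn": 0},
  {"xyz": [0, 0, 50], "turn": 0},
  {"xyz": [0, 0, 45], "turn": 0},
  {"xyz": [0, 0, 35], "turn": 0},
  {"xyz": [0, 0, 20], "turn": 0},
  {"xyz": [0, 0, 8], "turn": 0},
  {"xyz": [0, 0, 4], "turn": 0},
  {"xyz": [0, 0, 0], "turn": 0},
])

```text
time: 17.48
tool_pos: [0.6019, 0.2457, 0.0105]
tool_rot: [-3.142, -0.001, -0.023]
contact_force: [0.9, -0.3, 0.7]
opening: 0.0919
```

apply_moves([
  {"xyz": [0, 0, 0], "turn": 0},
  {"xyz": [0, 0, 0], "turn": 0},
  {"xyz": [0, 0, 0], "turn": 0},
  {"xyz": [0, 0, 0], "turn": 0},
  {"xyz": [0, 0, 0], "turn": 0},
  {"xyz": [0, 0, 0], "turn": 0},
], gripper=0, newtons=15)

```text
time: 18.23
tool_pos: [0.6018, 0.2457, 0.0103]
tool_rot: [-3.142, -0.0, -0.023]
contact_force: [-0.5, -0.1, 0.5]
opening: 0.0555
```

apply_moves([
  {"xyz": [0, 0, -5], "turn": 0},
  {"xyz": [1, 0, -8], "turn": 0},
  {"xyz": [1, 0, -8], "turn": 0},
  {"xyz": [1, 0, -8], "turn": 0},
  {"xyz": [1, 0, -8], "turn": 0},
  {"xyz": [0, 0, 0], "turn": 0},
])

```text
time: 18.98
tool_pos: [0.6063, 0.2456, 0.0482]
tool_rot: [-3.141, -0.002, -0.023]
contact_force: [0.1, -0.3, -1.1]
opening: 0.0559
```

apply_moves([
  {"xyz": [3, 0, -10], "turn": 0},
  {"xyz": [3, 0, -10], "turn": 0},
  {"xyz": [3, 0, -10], "turn": 0},
  {"xyz": [4, 0, -10], "turn": 0},
  {"xyz": [5, 0, -10], "turn": 0},
  {"xyz": [6, 0, -10], "turn": 0},
  {"xyz": [0, 0, 0], "turn": 0},
])

```text
time: 19.85
tool_pos: [0.6309, 0.2451, 0.1081]
tool_rot: [-3.141, -0.003, -0.023]
contact_force: [0.1, -0.4, -0.1]
opening: 0.0383
```

```bash
python3 - <<'E'
from cell import robot
import cv2,pickle
s=robot.observe();print(s['tool_pos'],s['contact_force'],s['opening'],s['torque'])
d=robot.read_camera('side')['frame'];cv2.imwrite('pics/s6.png',cv2.resize(d[120:330,120:360],(640,560),interpolation=2))
E
```

```text
[0.6309432  0.24510222 0.10811533] [ 0.11027375 -0.3910531  -0.06558796] 0.03830604604496378 [ 0.04209251 -0.06356019  0.01009783]
```

View pics/s6.png

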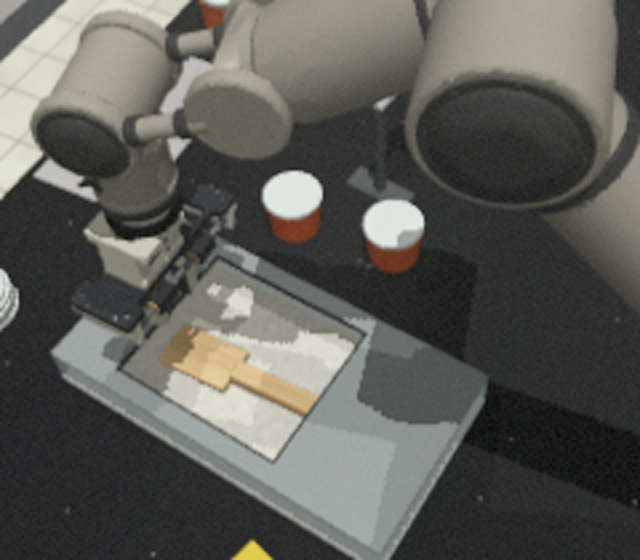

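The side view shows the paddle has slipped out of the tips and is lying flat again, with its blade at (205,355) inside the cut-out. I'll back off and measure it with the wrist camera. Then I'll regrip with more force and first rest the blade on the far rim.

apply_moves([
  {"xyz": [0, 0, -40], "turn": 0},
  {"xyz": [-40, 0, -50], "turn": 0},
  {"xyz": [-45, 0, -37], "turn": 0},
  {"xyz": [-40, 0, 0], "turn": 0},
  {"xyz": [0, 0, 0], "turn": 0},
  {"xyz": [0, 0, 0], "turn": 0},
], gripper=1)

```text
time: 20.65
tool_pos: [0.5066, 0.2479, 0.2339]
tool_rot: [-3.141, -0.003, -0.023]
contact_force: [-0.4, 0.6, -0.1]
opening: 0.0885
```

```bash
python3 w.py w7; python3 - <<'E'
from h import *
import pickle
s,d=pickle.load(open('w5.pkl','rb'));H=hsv(d['frame'])
print([H[r,255].tolist() for r in(80,100,130,140,180,210)],H[60,215],H[120,300])
for n in('w5','w7'):
    s,d=pickle.load(open(n+'.pkl','rb'));c=cam(d,s);H=hsv(d['frame'])
    w=(H[...,0]>8)&(H[...,0]<19)&(H[...,1]>110)&(H[...,2]>60);w[235:]=0;w[:,:185]=0;w[:,345:]=0
    for b in blobs(w,300):
        print(n,b.min(0),b.max(0),[np.round(q,1) for q in rect(c,b,.022)])
        m=np.zeros(w.shape,np.uint8);cv2.drawContours(m,[b[:,None]],-1,1,-1)
        for r in range(b[:,1].min()+2,min(b[:,1].max(),232),18):
            k=np.where(m[r])[0]; X=ray(c,[[k.min(),r],[k.max()+1,r]],.022)*1000;print(r,k.min(),k.max(),X.mean(0).round(1)[:2],np.linalg.norm(X[1]-X[0]).round(1))
E
```

```text
[0.50663727 0.24791068 0.23391069] [-3.14099748e+00 -2.72390113e-03 -2.31801703e-02]
[[19, 107, 237], [16, 118, 153], [15, 120, 119], [15, 121, 120], [16, 115, 228], [20, 102, 240]] [ 30   8 237] [ 18  36 158]
w5 [231  67] [279 227] [array([530.4, 248.4]), array([ 53.8, 187. ]), np.float64(88.4)]
69 275 279 [621.1 220.9] 5.5
87 266 278 [602.4 226.6] 14.5
105 232 278 [583.4 246. ] 53.3
123 232 278 [563.5 246.4] 54.0
141 232 277 [543.1 247.4] 53.6
159 245 263 [522.  248.4] 22.5
177 245 263 [500.4 248.9] 22.8
195 245 263 [478.1 249.4] 23.1
213 245 263 [455.2 249.8] 23.4
w7 [230  39] [278 227] [array([543.8, 246.4]), array([ 53.4, 213.6]), np.float64(88.5)]
41 278 278 [647.9 217.2] 1.1
59 278 278 [630.  217.3] 1.1
77 272 277 [611.7 221.2] 6.6
95 230 277 [593.3 244.7] 53.5
113 230 277 [573.8 245.1] 54.3
131 244 263 [553.9 245.5] 22.9
149 244 262 [533.3 246.6] 22.1
167 244 262 [512.2 247. ] 22.4
185 245 262 [490.4 246.9] 21.5
203 262 262 [467.8 237.1] 1.2
221 245 262 [444.9 247.9] 22.2
```

apply_moves([
  {"xyz": [46.5, 0.6, 0], "turn": 0},
  {"xyz": [47, 0.5, 20], "turn": 0},
  {"xyz": [0, 0, 50], "turn": 0},
  {"xyz": [0, 0, 50], "turn": 0},
  {"xyz": [0, 0, 45], "turn": 0},
  {"xyz": [0, 0, 32], "turn": 0},
  {"xyz": [0, 0, 17], "turn": 0},
  {"xyz": [0, 0, 7], "turn": 0},
  {"xyz": [0, 0, 3], "turn": 0},
  {"xyz": [0, 0, 0], "turn": 0},
])

```text
time: 21.95
tool_pos: [0.5999, 0.2447, 0.01]
tool_rot: [-3.141, -0.002, -0.023]
contact_force: [0.4, 0.4, -0.6]
opening: 0.0917
```

apply_moves([
  {"xyz": [0, 0, 2], "turn": 0},
  {"xyz": [0, 0, 0], "turn": 0},
  {"xyz": [0, 0, 0], "turn": 0},
  {"xyz": [0, 0, 0], "turn": 0},
  {"xyz": [0, 0, 0], "turn": 0},
  {"xyz": [0, 0, 0], "turn": 0},
  {"xyz": [0, 0, 0], "turn": 0},
], gripper=0, newtons=20)

```text
time: 22.82
tool_pos: [0.5992, 0.2446, 0.0071]
tool_rot: [-3.142, -0.0, -0.023]
contact_force: [0.0, -0.2, 1.4]
opening: 0.0556
```

apply_moves([
  {"xyz": [-4, 0, -3], "turn": 0},
  {"xyz": [0, 0, -7], "turn": 0},
  {"xyz": [0, 0, -8], "turn": 0},
  {"xyz": [0, 0, -8], "turn": 0},
  {"xyz": [0, 0, -8], "turn": 0},
  {"xyz": [0, 0, -8], "turn": 0},
  {"xyz": [0, 0, -5], "turn": 0},
  {"xyz": [0, 0, 0], "turn": 0},
])

```text
time: 23.82
tool_pos: [0.5953, 0.2447, 0.0544]
tool_rot: [-3.142, -0.001, -0.023]
contact_force: [-0.6, 0.2, -1.8]
opening: 0.056
```

apply_moves([
  {"xyz": [0, 0, -5], "turn": 0},
  {"xyz": [4, 0, 0], "turn": 0},
  {"xyz": [6, 0, 0], "turn": 0},
  {"xyz": [6, 0, 0], "turn": 0},
  {"xyz": [6, 0, 0], "turn": 0},
  {"xyz": [6, 0, 0], "turn": 0},
  {"xyz": [6, 0, 0], "turn": 0},
  {"xyz": [5, 0, 0], "turn": 0},
  {"xyz": [0, 0, 0], "turn": 0},
])

```text
time: 24.95
tool_pos: [0.6345, 0.2437, 0.0589]
tool_rot: [3.142, -0.0, -0.023]
contact_force: [0.6, 0.8, -2.4]
opening: 0.0557
```

```bash
python3 - <<'E'
from cell import robot
import cv2,pickle
s=robot.observe();print(s['tool_pos'],s['contact_force'],s['opening'],s['torque'])
d=robot.read_camera('side')['frame'];cv2.imwrite('pics/s8.png',cv2.resize(d[190:310,130:290],(800,600),interpolation=2))
E
```

```text
[0.6344571  0.24368953 0.05892754] [ 0.63378402  0.76685198 -2.41739074] 0.05565896917577581 [ 0.01716506 -0.05846396 -0.03098597]
```

View pics/s8.png

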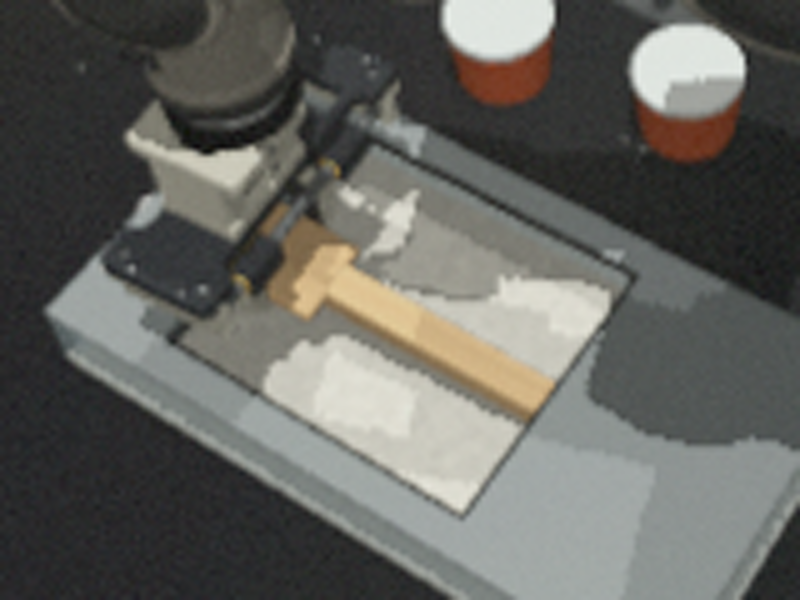

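The paddle is held, with the blade raised past the far rim at about (300,240). I'll set it on the rim and regrip deeper in the pads.

apply_moves([
  {"xyz": [0, 0, 0], "turn": 0},
  {"xyz": [0, 0, 3], "turn": 0},
  {"xyz": [0, 0, 3], "turn": 0},
  {"xyz": [0, 0, 0], "turn": 0},
])

```text
time: 25.5
tool_pos: [0.6338, 0.2437, 0.0525]
tool_rot: [3.141, 0.001, -0.023]
contact_force: [-0.1, -0.5, -1.0]
opening: 0.0558
```

apply_moves([
  {"xyz": [0, 0, 0], "turn": 0},
  {"xyz": [0, 0, 0], "turn": 0},
  {"xyz": [0, 0, 0], "turn": 0},
  {"xyz": [0, 0, 4], "turn": 0},
  {"xyz": [0, 0, 5], "turn": 0},
  {"xyz": [0, 0, 3], "turn": 0},
  {"xyz": [0, 0, 0], "turn": 0},
], gripper=0.8)

```text
time: 26.38
tool_pos: [0.6339, 0.2437, 0.0405]
tool_rot: [3.141, 0.001, -0.023]
contact_force: [-0.1, 0.5, -1.1]
opening: 0.0736
```

apply_moves([
  {"xyz": [0, 0, 0], "turn": 0},
  {"xyz": [0, 0, 0], "turn": 0},
  {"xyz": [0, 0, 0], "turn": 0},
  {"xyz": [0, 0, 0], "turn": 0},
  {"xyz": [0, 0, 0], "turn": 0},
], gripper=0, newtons=25)

```text
time: 27.0
tool_pos: [0.6342, 0.2438, 0.0411]
tool_rot: [3.142, -0.0, -0.023]
contact_force: [-0.7, 0.4, 1.0]
opening: 0.0559
```

apply_moves([
  {"xyz": [0, 0, -4], "turn": 0},
  {"xyz": [0, 0, -8], "turn": 0},
  {"xyz": [1, 0, -8], "turn": 0},
  {"xyz": [1, 0, -8], "turn": 0},
  {"xyz": [3, 0, -8], "turn": 0},
  {"xyz": [4, 0, -8], "turn": 0},
  {"xyz": [3, 0, -8], "turn": 0},
  {"xyz": [0, 0, -8], "turn": 0},
  {"xyz": [0, 0, 0], "turn": 0},
])

```text
time: 28.12
tool_pos: [0.6466, 0.2436, 0.1019]
tool_rot: [-3.141, -0.002, -0.023]
contact_force: [-0.6, 0.0, -1.7]
opening: 0.0557
```

apply_moves([
  {"xyz": [0, 0, -10], "turn": 0},
  {"xyz": [0, 0, -12], "turn": 0},
  {"xyz": [0, 0, -12], "turn": 0},
  {"xyz": [0, 0, -12], "turn": 0},
  {"xyz": [0, 0, -12], "turn": 0},
  {"xyz": [0, 0, -12], "turn": 0},
  {"xyz": [0, 0, 0], "turn": 0},
])

```text
time: 29.0
tool_pos: [0.6467, 0.2436, 0.1725]
tool_rot: [-3.141, -0.003, -0.023]
contact_force: [0.6, -0.8, -1.0]
opening: 0.0559
```

```bash
python3 - <<'E'
from cell import robot
import cv2,pickle
s=robot.observe();print(s['tool_pos'],s['contact_force'],s['opening'],s['torque'])
d=robot.read_camera('side')['frame'];cv2.imwrite('pics/s9.png',cv2.resize(d[120:310,110:300],(600,600),interpolation=2))
E
```

```text
[0.64674584 0.24362292 0.1725096 ] [ 0.60827907 -0.84952376 -0.96591799] 0.055852265655248375 [ 0.04461074 -0.1634372  -0.0298101 ]
```

View pics/s9.png

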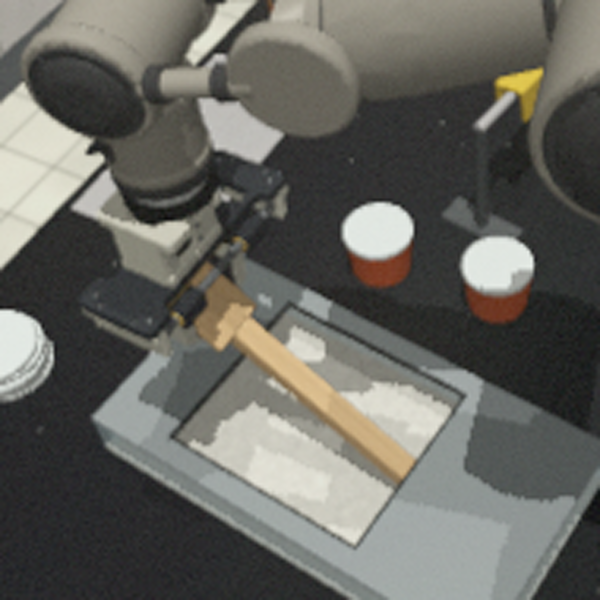

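The paddle is tilted about 40°, blade up in the fingers, with the handle end just inside the near rim at (405,475). I keep lifting, easing slightly in +x.

apply_moves([
  {"xyz": [3, 0, -8], "turn": 0},
  {"xyz": [3, 0, -12], "turn": 0},
  {"xyz": [3, 0, -14], "turn": 0},
  {"xyz": [2, 0, -16], "turn": 0},
  {"xyz": [0, 0, -16], "turn": 0},
  {"xyz": [0, 0, -16], "turn": 0},
  {"xyz": [0, 0, -16], "turn": 0},
  {"xyz": [0, 0, -16], "turn": 0},
  {"xyz": [0, 0, -16], "turn": 0},
  {"xyz": [0, 0, -10], "turn": 0},
])

```text
time: 30.3
tool_pos: [0.6572, 0.2433, 0.3127]
tool_rot: [-3.141, -0.002, -0.023]
contact_force: [0.4, 0.7, -1.8]
opening: 0.0559
```

apply_moves([
  {"xyz": [0, 0, -10], "turn": 0},
  {"xyz": [0, 0, -12], "turn": 0},
  {"xyz": [0, 0, -10], "turn": 0},
  {"xyz": [0, 0, -5], "turn": 0},
  {"xyz": [0, 0, 0], "turn": 0},
  {"xyz": [0, 0, 0], "turn": 0},
  {"xyz": [0, 0, 0], "turn": 0},
])

```text
time: 31.18
tool_pos: [0.657, 0.2432, 0.3475]
tool_rot: [3.141, 0.001, -0.023]
contact_force: [-0.9, 0.8, -1.8]
opening: 0.056
```

```bash
python3 - <<'E'
from cell import robot
import cv2,pickle
from h import *
s=robot.observe();print(s['time'],s['tool_pos'],s['contact_force'],s['opening'],s['torque'])
D={n:robot.read_camera(n) for n in('side','top')};pickle.dump((s,D),open('c10.pkl','wb'));d=D['side']['frame']
cv2.imwrite('pics/s10.png',cv2.resize(d[60:310,110:360],(600,600),interpolation=2))
E
```

```text
31.175 [0.65700877 0.24319869 0.34745372] [-0.9393587   0.78202072 -1.84958805] 0.05597027625625847 [ 0.02596026 -0.10568028 -0.00979927]
```

View pics/s10.png

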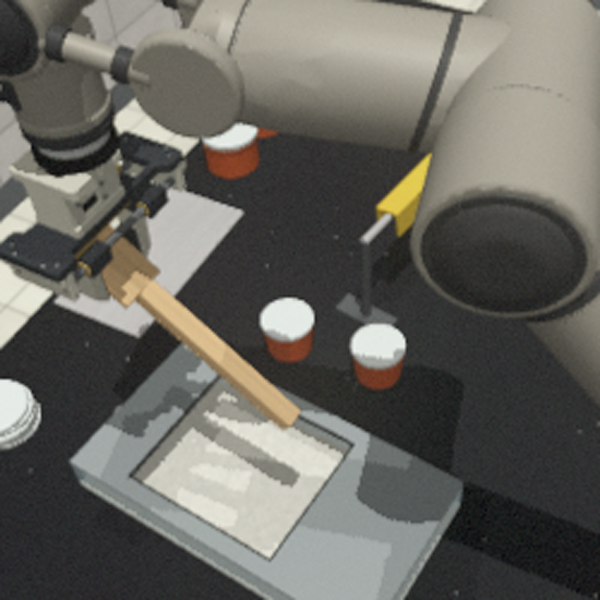

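apply_moves([
  {"xyz": [0, 0, 0], "turn": 0},
  {"xyz": [0, 0, 0], "turn": 0},
  {"xyz": [0, 0, 0], "turn": 0},
  {"xyz": [0, 0, 0], "turn": 0},
  {"xyz": [0, 0, 0], "turn": 0},
  {"xyz": [0, 0, 0], "turn": 0},
  {"xyz": [0, 0, 0], "turn": 0},
  {"xyz": [0, 0, 0], "turn": 0},
])

```text
time: 32.28
tool_pos: [0.6571, 0.2432, 0.348]
tool_rot: [3.141, -0.0, -0.023]
contact_force: [-0.6, -1.2, -1.5]
opening: 0.0558
```

```bash
python3 - <<'E'
from cell import robot
import pickle
from h import *
s,D=pickle.load(open('c10.pkl','rb'));S=robot.observe();N=robot.read_camera('side')
c=cam(D['side'])
K,R,t=c;o=-R.T@t;v=R.T@np.linalg.inv(K)@np.array([230.8,234.2,1]);P=o+v*(.2465-o[1])/v[1]
print('handle end',P,'dist to grip',np.linalg.norm(P-[.657,.2432,.3665]))
a=D['side']['frame'].astype(int);b=N['frame'].astype(int)
print('changed px in paddle area',(np.abs(a-b).max(2)[160:250,150:250]>40).sum())
for n,(q,DD) in(('start',pickle.load(open('c0.pkl','rb'))),('now',(S,{'side':N}))):
    H=hsv(DD['side']['frame']);w=(H[...,1]<40)&(H[...,2]>200)
    for p in((267,204),(229,192)):
        m=cv2.connectedComponentsWithStats(w.astype(np.uint8));l=m[1][p[1],p[0]];print(n,p,m[3][l].round(1))
print(S['tool_pos'],S['contact_force'],S['opening'])
robot.hand_in()
E
```

```text
handle end [0.46477577 0.2465     0.21754897] dist to grip 0.24320249889062165
changed px in paddle area 1
start (267, 204) [267.2 203.3]
start (229, 192) [229.2 192.4]
now (267, 204) [267.1 201.8]
now (229, 192) [229.6 191.9]
[0.65708046 0.24323654 0.3480045 ] [-0.64725853 -1.23993763 -1.45903575] 0.055796987364562865
the job is handed in; nothing more can be done
```

The job is handed in at about 32 s: the divider hangs astride the rail bar, let go, and the gripper holds the paddle tilted above the deck. No verdict was reported.

- **Divider:** The contact force rose at the height expected for the crown resting on the bar. After letting go, the side and wrist views showed the divider astride the bar and along it. I did not re-measure its final position to the millimetre, but the last side view showed it still hanging there.
- **Paddle:** The first lift slipped out of the fingertips and the paddle dropped back onto the floor. I regripped it, rested the blade on the far rim, took a deeper grip at 25 N and drew it up through the cut-out.
- **Last checks on the paddle:**
  - The handle end is about 0.218 m above the counter, against the 0.08 m needed.
  - Measured grip to handle end is 243 mm, against 250 mm expected.
  - The finger opening is 56 mm, which is the blade width.
  - The load is about 1.5–1.8 N, which is close to the paddle's weight, so it appears to touch nothing else.
  - Almost no pixels changed in the paddle area over a second.
- **Tubs:** The lids of tub1 and tub2 moved 1.5 pixels or less in the side view, which is a few mm at most. I did not measure tub3 at the end.

I viewed 12 pictures, two over the budget, because of the slip and regrip.

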